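Make up the ward's feed tray

ROBOT

A 6-joint arm with a two-finger parallel gripper is mounted at the origin on the work surface. World frame = base frame: x ahead of the robot, y to its left, z up, the work surface at z = 0. Lengths are in m, angles in rad, forces in N, time in s.
With the tool pointing down it reaches from about 0.3 to 0.775 m from the base axis. Payload 14.6 kg.
Tool frame: the origin (TCP) lies midway between the tips of the shut fingers; the grasp point (between the pads) lies 19 mm behind it (ctrl.pinch_z is the distance from the TCP to the grasp point, in m); z points along the fingers, y is the line along which they close (so a half turn about z gives the same grasp; the last joint's range is limited). The gripper opens to 94 mm and grips with 3 to 60 N. Pads are 16 mm wide; open, the fingers measure 119 mm over their backs; the gripper's body (75 mm by 177 mm) begins 78 mm behind the grasp point.
Start: joints at [-0.067, 0.3, 1.521, -0, 1.321, -0.067], TCP at [0.55, -0, 0.205] pointing down, gripper open.
Joint ranges: [-3.03, 3.03], [-0.79, 2.21], [0.23, 2.52], [-1.04, 4.18], [0, 3.07], [-2.55, 2.55]. Speed limits (rad/s): [2.22, 2.22, 2.57, 3.14, 3.14, 3.14].

INTERFACE

Orientations are given as [roll, pitch, yaw] about the fixed x, y, z axes, in that order (R = Rz(yaw) Ry(pitch) Rx(roll)).
In Python, from station import ctrl gives the robot as it stands.
- The arm moves only by the tool jog_arm, never from a script. Its argument "motion" is a list of rows, each a list of 7 numbers: the shift along the tool's x, y, z in m, then the turn, a rotation vector about the tool's x, y, z in rad, then the opening, from -1 (shut) to 1 (fully open). In form: [[tx, ty, tz, rx, ry, rz, gripper], ...]. A call has 1 to 5 rows; each row shifts and turns the commanded pose from where the row before left it, along the tool's axes as they then stand; what a row does not reach is not made up. A row lasts 1/10 s, in which the tool goes at most 50 mm and 8.59 degrees, less where a joint would pass 70% of its speed; a pose out of reach is approached as far as the arm can. A call is refused whole if a number of a shift passes 0.05 or a number of a turn 0.15, either way. A call with a gripper value outside its range is refused whole. The fingers move at their own pace and stop on an object; "squeeze" is the grip in N (left out, the last holds). Time passes only in rows, so rows that do not move let the fingers close. It gives the time, the measured TCP pose, the force, the opening and the grip force at its end, in the units of the state.
- ctrl.get_obs(): the state, without advancing time (a new reading comes with each control period).
- ctrl.camera(name): name is "scene" or "side" or "wrist"; returns the picture (384x512x3 uint8, red, green, blue); there is no depth.
- ctrl.camera_model(name): a dict with "intrinsics" (3x3 intrinsics, pixels), "rvec" (rotation vector, rad) and "tvec" (3), from world to camera coordinates, as OpenCV has them. Camera axes: x right, y down, z forward; pixel columns grow to the right and rows downward; lengths in m; the calibration is good to about 2 mm. A picture is of the moment at which its call begins: read the wrist's pose just before it. camera_model takes no time and is no camera call; for the wrist camera it gives the pose at the moment of the call.
- ctrl.hand_in(): hands the job in; it is judged then, once.
The state is a dict: "time_s": time; "qpos": joint angles; "joint_vel": joint speeds; "tau": joint torques, N m; "ee_pos": TCP position; "eef_rot": TCP orientation; "force": force on the tool from outside, world axes, zero at the start; "moment": the same for the moment, N m; "grip_width": finger opening in m; "grip_force": force on a finger pad.
Only numpy, scipy, OpenCV 4.12 (cv2) and the standard library are available. Lean on these libraries where they do the work, as an engineer would, in place of code of your own. Each camera call takes 0.05 s, during which the arm holds its last target. There are 200 camera calls.

TASK

Make up the ward's feed tray: stand the capped large bottle, the capped small bottle and the lidded pot each in the socket made for its size, fully down, and lay the large syringe in the two saddles of the syringe rest, either way round. Keep the bottles and the pot upright all the while, and leave the bottle without a cap and the smaller syringe where they are.

Things in the scene. Friction and masses are not known exactly. Their poses are not given: they have to be found in the camera images.
- large_bottle: Capped large feeding bottle: frosted plastic, 48 mm diameter up to 100 mm height, then a shoulder and a blue screw cap 39 mm in diameter, from 116 mm to the top at 136 mm. Fits the 64 mm hole. Loose, upright, about 190 g. Origin: centre of its underside, z up; yaw means nothing.
- small_bottle: Capped small feeding bottle: frosted plastic, 32 mm diameter up to 66 mm height, then a shoulder and a blue screw cap 27 mm in diameter, from 73 mm to the top at 90 mm. Fits the 48 mm hole. Loose, upright, about 70 g. Origin: centre of its underside, z up; yaw means nothing.
- pot: Squat lidded pot: frosted plastic body 58 to 62 mm in diameter, blue lid 64 mm in diameter from 44 mm height to the top at 62 mm. Fits the 80 mm hole, where its upper 34 mm stand above the block. Loose, upright, about 70 g. Origin: centre of its underside, z up; yaw means nothing.
- large_syringe: Large feeding syringe lying flat, 45 g: clear barrel 29 mm in diameter, 110 mm long; at its -x end a flange 46 mm wide and a plunger reaching 80 mm from the middle, at +x a nozzle reaching 69 mm. Origin: on the barrel's centre line, midway along the barrel (14.5 mm above the work surface at the start); x along the barrel.
- open_bottle: To be left: the same large bottle (48 mm diameter up to 100 mm height) without a cap, its hollow neck 33 mm in diameter, top at 132 mm. Loose, upright, about 60 g. Origin: centre of its underside, z up; yaw means nothing.
- small_syringe: To be left: smaller syringe lying flat, barrel 19 mm in diameter, 78 mm long, 109 mm overall, flange 32 mm wide. Origin: on the barrel's centre line, midway along the barrel; x along the barrel.
- socket_wide: Fixed light-grey block 90 x 90 x 34 mm, one of three in a row (92 mm apart, in any order) on the steel feed tray. Round hole in its top 80 mm wide (the pot's), 28 mm deep, chamfered 2 mm; the hole's floor is 6 mm above the block's underside. Origin: centre of the underside (4 mm above the work surface), on the hole's axis; x along the row, y towards the syringe rest, z up.
- socket_medium: Fixed light-grey block 90 x 90 x 34 mm, one of three in a row (92 mm apart, in any order) on the steel feed tray. Round hole in its top 64 mm wide (the large bottle's), 28 mm deep, chamfered 2 mm; the hole's floor is 6 mm above the block's underside. Origin: centre of the underside (4 mm above the work surface), on the hole's axis; x along the row, y towards the syringe rest, z up.
- socket_narrow: Fixed light-grey block 90 x 90 x 34 mm, one of three in a row (92 mm apart, in any order) on the steel feed tray. Round hole in its top 48 mm wide (the small bottle's), 28 mm deep, chamfered 2 mm; the hole's floor is 6 mm above the block's underside. Origin: centre of the underside (4 mm above the work surface), on the hole's axis; x along the row, y towards the syringe rest, z up.
- syringe_rest: Fixed grey rest on the tray, 95 mm beside the row of blocks, where tall bottles crowd it: two V saddles, 12 mm thick, 35 mm either side of the middle. V: bottom 28, tips 43 mm above the rest's underside, 44 mm wide; the barrel lies in both and centres itself, centre line 46 mm above the underside. Origin: centre of the underside (4 mm above the work surface); x along the syringe's place.

How it is judged:
At the end, for the whole second after the job is handed in: Bottles and pot each in their own socket: 10 mm from its axis, within 5 mm of its floor, upright to 0.1 rad. Large syringe in both saddles: 22 mm lengthwise, 10 mm sideways, 6 mm in height, 0.12 rad. Open bottle (upright) and small syringe within 30 mm of their start. All at rest (horizontal distance between large_bottle and socket_medium below 0.01 m and z of large_bottle in the frame of socket_medium between 0.001 and 0.011 m and angle between each of large_bottle, small_bottle, pot, open_bottle's own z axis and vertical below 0.1 rad and linear speed of each of large_bottle, small_bottle, pot, large_syringe, open_bottle, small_syringe below 0.02 m/s and horizontal distance between small_bottle and socket_narrow below 0.01 m and z of small_bottle in the frame of socket_narrow between 0.001 and 0.011 m and horizontal distance between pot and socket_wide below 0.01 m and z of pot in the frame of socket_wide between 0.001 and 0.011 m and x of large_syringe in the frame of syringe_rest between -0.022 and 0.022 m and y of large_syringe in the frame of syringe_rest between -0.01 and 0.01 m and z of large_syringe in the frame of syringe_rest between 0.04 and 0.052 m and angle between the x axis of large_syringe and the x axis of syringe_rest, either way round below 0.12 rad and distance of each of open_bottle, small_syringe from where it was at the start of the episode below 0.03 m); the robot touches nothing.
It fails at once if a bottle or the pot was tipped over (more than 0.6 rad from upright) (angle between any of large_bottle, small_bottle, pot, open_bottle's own z axis and vertical above 0.6 rad).
It also fails if it takes over 122 s, if anything falls off the work surface, if the arm or the gripper's body presses on something with over 40 N, if the wrist force passes 120 N, or if a joint passes its speed limit or range.

## Working session

There is one attempt and no reset: what is moved stays moved. The work goes in short steps, Python scripts to look and compute and a tool call to move; the robot and the scene stay as the last step left them, time stands still between calls to the robot, and variables do not carry over. Pictures are saved under pics/ and viewed, at most 14 in all, crops included, and the job is handed in when it is done.

Besides the shell and the picture viewer there is one more tool, called after "Request:" as name([rows], argument=value, ...), one row to a line, values as JSON. jog_arm: Moves the arm, as the interface text tells. Its arguments: {"type":"object","properties":{"motion":{"type":"array"},"squeeze":{"type":"number"}},"required":["motion"]}

```bash
ls; mkdir -p pics
python3 - <<'E'
from station import ctrl
import cv2
o=ctrl.get_obs();print(o)
for n in("scene","side","wrist"):
    cv2.imwrite(f"pics/{n}0.png",ctrl.camera(n)[:,:,::-1]);print(n,ctrl.camera_model(n))
E
```

```text
pics
{'time_s': 0.0, 'qpos': array([-6.65826502e-02,  3.00470268e-01,  1.52157654e+00, -7.81418617e-06,
        1.32070908e+00, -6.66026814e-02]), 'joint_vel': array([0.00042634, 0.00185591, 0.00049661, 0.00052837, 0.00048041,
       0.00039038]), 'tau': array([-1.53750298e-03, -5.31805658e+01, -3.52735734e+01,  7.07558286e-02,
        2.43994006e-02, -4.79655944e-05]), 'ee_pos': array([5.49736161e-01, 2.21485391e-05, 2.04888710e-01]), 'eef_rot': array([-3.14043149e+00, -6.98653530e-05,  1.57081826e+00]), 'force': array([ 0.60319825, -0.24472595, -0.53874629]), 'moment': array([-0.03856423, -0.04078488,  0.03331271]), 'grip_force': 0.0, 'grip_width': 0.09409025163107841}
scene {'intrinsics': array([[385.53718075,   0.        , 252.94166461],
       [  0.        , 385.53718075, 195.66312886],
       [  0.        ,   0.        ,   1.        ]]), 'rvec': array([ 1.48703668,  1.98537734, -0.87773473]), 'tvec': array([ 0.13584297, -0.32257501,  1.40718475])}
side {'intrinsics': array([[374.38520568,   0.        , 256.55287928],
       [  0.        , 374.38520568, 190.54690642],
       [  0.        ,   0.        ,   1.        ]]), 'rvec': array([ 0.46542058, -2.57264826,  1.3973526 ]), 'tvec': array([0.4883859 , 0.15956729, 1.08682297])}
wrist {'intrinsics': array([[286.17135163,   0.        , 254.80467031],
       [  0.        , 286.17135163, 189.8074396 ],
       [  0.        ,   0.        ,   1.        ]]), 'rvec': array([-2.85056944e+00,  6.21382989e-04,  1.18317146e-03]), 'tvec': array([-0.55042544, -0.03032423,  0.39289307])}
```

View pics/scene0.png

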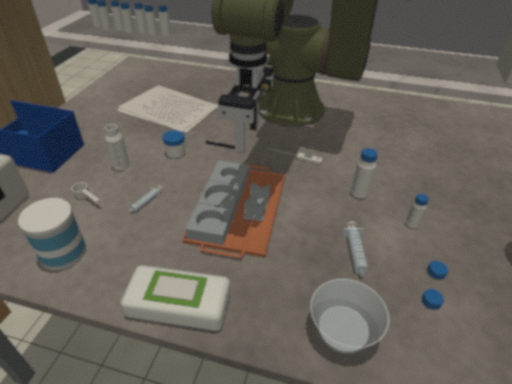

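View pics/side0.png

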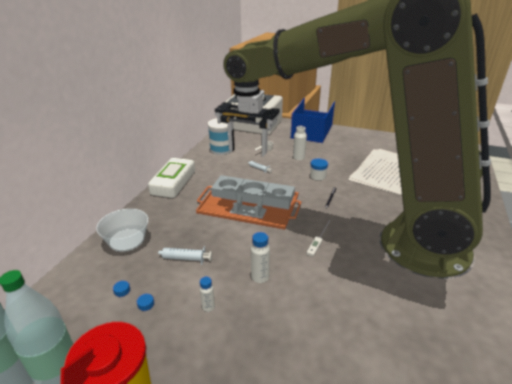

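View pics/wrist0.png

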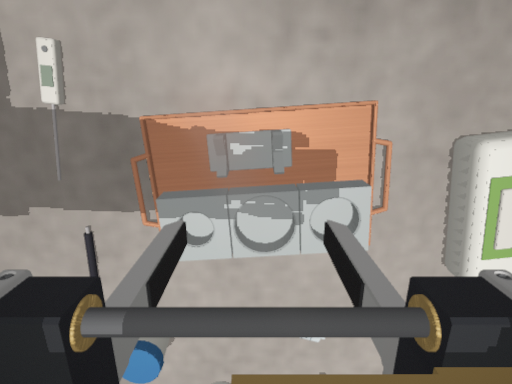

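```bash
cat > h.py <<'E'
import numpy as np, cv2
from station import ctrl
def ray(m,uv):
    R=cv2.Rodrigues(np.array(m["rvec"]))[0]; t=np.array(m["tvec"]).ravel()
    d=R.T@np.linalg.inv(m["intrinsics"])@np.array([uv[0],uv[1],1.0]); return -R.T@t,d
def onplane(m,uv,z):
    c,d=ray(m,uv); return c+d*(z-c[2])/d[2]
def proj(m,p):
    return cv2.projectPoints(np.float64([p]),np.array(m["rvec"]),np.array(m["tvec"]),m["intrinsics"],None)[0].ravel()
def tri(m1,u1,m2,u2):
    c1,d1=ray(m1,u1);c2,d2=ray(m2,u2); s=np.linalg.lstsq(np.c_[d1,-d2],c2-c1,rcond=None)[0]
    a,b=c1+s[0]*d1,c2+s[1]*d2; return (a+b)/2,np.linalg.norm(a-b)
def blobs(mask,amin=25):
    n,l,s,c=cv2.connectedComponentsWithStats(mask.astype(np.uint8))
    return [(c[i],s[i]) for i in range(1,n) if s[i,4]>=amin]
def blue(im):
    h=cv2.cvtColor(im,cv2.COLOR_RGB2HSV); return cv2.inRange(h,(98,130,60),(125,255,255))>0
E
python3 - <<'E'
from h import *
np.set_printoptions(precision=4,suppress=True)
for n in("scene","side","wrist"):
    im=cv2.imread(f"pics/{n}0.png")[:,:,::-1].copy(); m=ctrl.camera_model(n)
    for c,s in blobs(blue(im)):
        if s[4]>800: continue
        box=(s[0]+s[2]/2-.5,s[1]+s[3]/2-.5)
        print(n,c,s,[onplane(m,box,z)[:2] for z in(.126,.0815,.053)])
S=cv2.imread("pics/scene0.png");D=cv2.imread("pics/side0.png");W=cv2.imread("pics/wrist0.png")
r=lambda a,k:cv2.resize(a,None,fx=k,fy=k,interpolation=cv2.INTER_CUBIC)
a=r(S[205:285,320:400],4);b=r(D[230:280,140:240],4)
out=np.zeros((600,800,3),np.uint8);out[:320,:320]=a;out[:200,400:800]=b
out[330:330+270,:780]=r(W[90:270,120:640],2)[:270,:780] if False else r(W[130:265,130:392],2)[:270,:524].copy() if False else 0
out[330:600,0:524]=r(W[130:265,130:392],2)
cv2.imwrite("pics/c1.png",out)
E
```

```text
scene [172.8739 137.487 ] [163 131  21  14 230] [array([ 0.4824, -0.2255]), array([ 0.4214, -0.2595]), array([ 0.3823, -0.2812])]
scene [368.863  154.7055] [362 149  15  13 146] [array([0.4093, 0.2784]), array([0.3426, 0.2841]), array([0.2998, 0.2877])]
scene [421.4118 199.0824] [416 195  12  10  85] [array([0.5473, 0.3997]), array([0.4914, 0.4149]), array([0.4556, 0.4246])]
scene [437.3099 269.6281] [429 261  18  18 242] [array([0.7408, 0.4201]), array([0.7001, 0.4369]), array([0.6741, 0.4477])]
scene [432.4366 298.5176] [423 290  20  18 284] [array([0.8088, 0.4074]), array([0.7734, 0.4232]), array([0.7508, 0.4334])]
side [214.6296 135.8519] [211 134   9   5  27] [array([ 0.7774, -0.2286]), array([ 0.823 , -0.3153]), array([ 0.8522, -0.3709])]
side [318.6397 163.6324] [311 159  16  10 136] [array([ 0.358 , -0.1501]), array([ 0.3726, -0.231 ]), array([ 0.382 , -0.2828])]
side [259.8171 239.2286] [253 233  15  14 175] [array([0.4065, 0.2798]), array([0.4247, 0.2307]), array([0.4363, 0.1993])]
side [205.3535 282.1414] [200 277  11  11  99] [array([0.4689, 0.4519]), array([0.4917, 0.4156]), array([0.5063, 0.3923])]
side [121.0481 288.123 ] [114 281  15  15 187] [array([0.6278, 0.529 ]), array([0.6624, 0.4984]), array([0.6845, 0.4787])]
side [144.9268 301.6146] [137 294  16  16 205] [array([0.5599, 0.5422]), array([0.5894, 0.5125]), array([0.6083, 0.4935])]
```

View pics/c1.png

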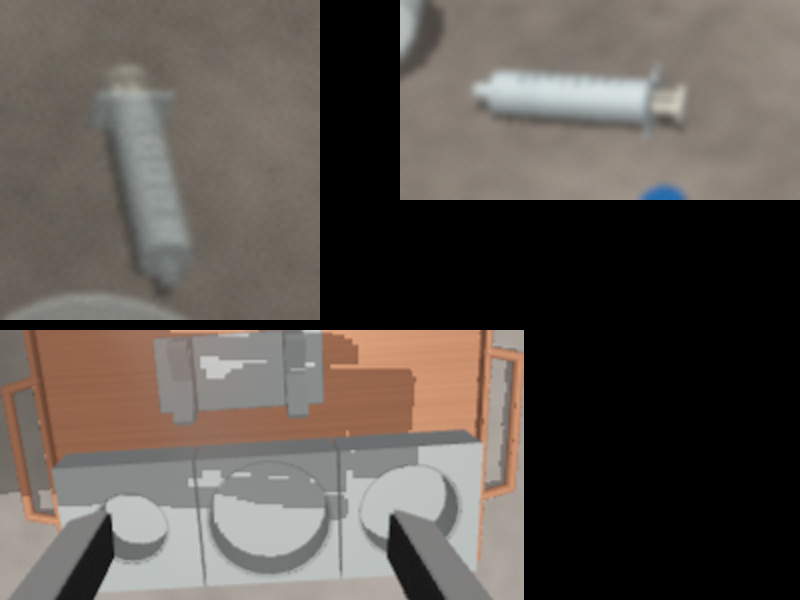

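```bash
python3 - <<'E'
from h import *
np.set_printoptions(precision=4,suppress=True)
s,d,w=[ctrl.camera_model(n) for n in("scene","side","wrist")]
print("syr scene",onplane(s,(353,229),.0145),onplane(s,(361.2,268.7),.0145))
print("syr side",onplane(d,(202.5,255.7),.0145),onplane(d,(162.5,253),.0145),"tips",onplane(d,(158.5,252.7),.0145),onplane(d,(211.5,256.5),.0145))
for n,(u,v) in dict(cl=(55,468),b1=(195,460),b2=(340,452),cr=(480,442),f1=(204,585),f2=(341,577),wl=(210,516),wr=(330,511),wt=(268,460),wb=(270,573),ml=(360,510),mr=(459,500),mt=(415,465)).items():
    print(n,onplane(w,(130+u/2,130+(v-330)/2),.038))
print("rest V tips z=.047")
for n,(u,v) in dict(a=(155,340),b=(190,337),c=(284,334),d=(323,331),e=(172,422),f=(195,420),g=(288,416),h=(310,414)).items():
    print(n,onplane(w,(130+u/2,130+(v-330)/2),.047))
# narrow hole
E
python3 - <<'E'
import cv2,numpy as np
W=cv2.imread("pics/wrist0.png");S=cv2.imread("pics/scene0.png")
o=np.zeros((580,800,3),np.uint8)
r=lambda a:cv2.resize(a,None,fx=4,fy=4,interpolation=cv2.INTER_CUBIC)
o[:220,:800]=r(W[125:180,140:340])
o[230:230+344,:420]=r(S[160:246,185:290])
cv2.imwrite("pics/c2.png",o)
E
```

```text
syr scene [0.5686 0.2729 0.0145] [0.6848 0.3007 0.0145]
syr side [0.5774 0.2763 0.0145] [0.6874 0.3054 0.0145] tips [0.6986 0.3082 0.0145] [0.5526 0.2705 0.0145]
cl [ 0.4262 -0.0327  0.038 ]
b1 [ 0.5157 -0.0273  0.038 ]
b2 [ 0.6077 -0.022   0.038 ]
cr [ 0.6955 -0.0155  0.038 ]
f1 [ 0.5194 -0.1166  0.038 ]
f2 [ 0.6123 -0.1105  0.038 ]
wl [ 0.5245 -0.0658  0.038 ]
wr [ 0.6029 -0.0623  0.038 ]
wt [ 0.5621 -0.0273  0.038 ]
wb [ 0.5642 -0.1075  0.038 ]
ml [ 0.6225 -0.0616  0.038 ]
mr [ 0.6864 -0.0546  0.038 ]
mt [ 0.6558 -0.0307  0.038 ]
rest V tips z=.047
a [0.4954 0.0489 0.047 ]
b [0.5158 0.0506 0.047 ]
c [0.5705 0.0523 0.047 ]
d [0.593 0.054 0.047]
e [ 0.5033 -0.0002  0.047 ]
f [0.5173 0.001  0.047 ]
g [0.5737 0.0035 0.047 ]
h [0.587  0.0047 0.047 ]
```

View pics/c2.png

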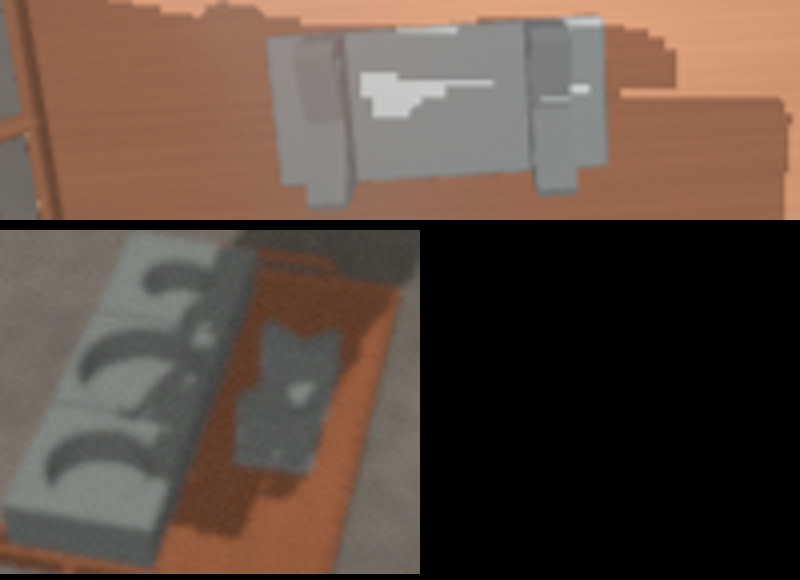

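Request:
jog_arm([
  [0.048, 0.0135, 0, 0, 0, 0, 1],
  [0.048, 0.0135, 0, 0, 0, 0, 1],
  [0.048, 0.0135, 0, 0, 0, 0, 1],
  [0.048, 0.0135, 0, 0, 0, 0, 1],
  [0.048, 0.0135, 0, 0, 0, 0, 1],
])

```text
time_s: 0.65
ee_pos: [0.6176, 0.242, 0.2052]
eef_rot: [-3.141, 0.0, 1.571]
force: [-0.2, -0.8, 1.4]
grip_width: 0.0941
grip_force: 0.0
```

Request:
jog_arm([
  [0.048, 0.0135, 0, 0, 0, 0.147, 1],
  [0, 0, 0, 0, 0, 0.147, 1],
  [0, 0, 0, 0, 0, 0.147, 1],
  [0, 0, 0, 0, 0, 0.147, 1],
  [0, 0, 0, 0, 0, 0.147, 1],
])

```text
time_s: 1.15
ee_pos: [0.6309, 0.2881, 0.2049]
eef_rot: [-3.141, 0.001, 0.83]
force: [0.4, -0.1, 0.2]
grip_width: 0.0941
grip_force: 0.0
```

Request:
jog_arm([
  [0, 0, 0, 0, 0, 0.147, 1],
  [0, 0, 0, 0, 0, 0.147, 1],
  [0, 0, 0, 0, 0, 0.147, 1],
  [0, 0, 0, 0, 0, 0.147, 1],
  [0, 0, 0, 0, 0, 0, 1],
])

```text
time_s: 1.65
ee_pos: [0.6309, 0.288, 0.205]
eef_rot: [3.141, 0.001, 0.245]
force: [-0.6, 0.1, -0.1]
grip_width: 0.0937
grip_force: 0.0
```

Run:
```python
from h import *
m=ctrl.camera_model("wrist");im=ctrl.camera("wrist");cv2.imwrite("pics/w1.png",im[:,:,::-1])
o=ctrl.get_obs();print(o["ee_pos"],o["eef_rot"],o["qpos"])
for p in([.631,.289,.0145],[.631,.289,0.2]):print(proj(m,p))
```

```text
[0.63091758 0.28796919 0.20509815] [3.14151293e+00 5.66339613e-04 2.50941345e-01] [ 3.75392933e-01  6.35575295e-01  1.03853677e+00 -8.84972424e-06
  1.46805244e+00  1.69524880e+00]
[253.49846438 170.4449954 ]
[252.16012367 229.38589498]
```

View pics/w1.png

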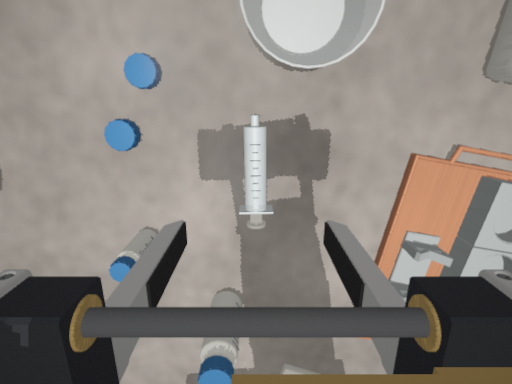

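Request:
jog_arm([
  [0, 0.002, 0.045, 0, 0, 0, 1],
  [0, 0, 0.045, 0, 0, 0, 0.2],
  [0, 0, 0.045, 0, 0, 0, 0.2],
  [0, 0, 0.04, 0, 0, 0, 0.2],
  [0, 0, 0.026, 0, 0, 0, 0.2],
])

```text
time_s: 2.2
ee_pos: [0.6302, 0.2855, 0.0009]
eef_rot: [3.141, 0.004, 0.253]
force: [0.1, -0.1, 0.2]
grip_width: 0.0653
grip_force: 0.0
```

Request:
jog_arm([
  [0, 0, 0, 0, 0, 0, -1],
  [0, 0, 0, 0, 0, 0, -1],
  [0, 0, 0, 0, 0, 0, -1],
  [0, 0, 0, 0, 0, 0, -1],
  [0, 0, 0, 0, 0, 0, -1],
], squeeze=12)

```text
time_s: 2.7
ee_pos: [0.6315, 0.2861, 0.0047]
eef_rot: [-3.142, -0.0, 0.249]
force: [-0.4, 0.3, -0.1]
grip_width: 0.0285
grip_force: 12.0
```

Request:
jog_arm([
  [0, 0, 0, 0, 0, 0, -1],
  [0, 0, 0, 0, 0, 0, -1],
])

```text
time_s: 2.9
ee_pos: [0.6315, 0.2861, 0.0047]
eef_rot: [-3.142, -0.0, 0.248]
force: [-0.9, 0.2, 2.4]
grip_width: 0.0288
grip_force: 12.0
```

Request:
jog_arm([
  [0, 0, -0.04, 0, 0, 0, -1],
  [0, 0, -0.05, 0, 0, 0, -1],
  [0, 0, -0.04, 0, 0, 0, -1],
  [-0.025, 0.0385, -0.03, 0, 0, 0, -1],
  [-0.025, 0.0385, 0, 0, 0, 0, -1],
])

```text
time_s: 3.4
ee_pos: [0.604, 0.2032, 0.166]
eef_rot: [-3.142, -0.007, 0.25]
force: [0.9, -0.4, -0.5]
grip_width: 0.0287
grip_force: 12.0
```

Request:
jog_arm([
  [-0.025, 0.0385, 0, 0, 0, 0, -1],
  [-0.025, 0.0385, 0, 0, 0, 0, -1],
  [-0.025, 0.0385, 0, 0, 0, 0, -1],
  [-0.024, 0.0385, 0, 0, 0, 0.094, -1],
  [0, 0, 0, 0, 0, 0.094, -1],
])

```text
time_s: 3.9
ee_pos: [0.5438, 0.0254, 0.1621]
eef_rot: [3.141, 0.0, 0.052]
force: [0.4, 0.5, -0.4]
grip_width: 0.0286
grip_force: 12.0
```

Request:
jog_arm([
  [0, 0, 0, 0, 0, 0, -1],
  [0, 0, 0, 0, 0, 0, -1],
])

```text
time_s: 4.1
ee_pos: [0.5451, 0.0298, 0.1619]
eef_rot: [-3.142, -0.0, 0.063]
force: [-0.4, -0.5, -1.2]
grip_width: 0.0288
grip_force: 12.0
```

Run:
```python
from h import *
m=ctrl.camera_model("wrist");im=ctrl.camera("wrist");im=im.copy()
o=ctrl.get_obs();print(o["ee_pos"],o["eef_rot"],o["grip_width"])
c=np.array([.5441,.0255]);a=np.array([.998,.062]);p=np.array([-.062,.998])
for s in(-.035,.035):
  for q in(-.022,.022):
    u=proj(m,[*(c+s*a+q*p),.047]);cv2.circle(im,tuple(int(round(x)) for x in u),2,(255,0,0),-1);print(u)
for s in(-.092,0,.092):
  C=np.array([.564,-.0685])+s*a;u=proj(m,[*C,.038]);cv2.circle(im,tuple(int(round(x)) for x in u),2,(255,0,0),-1)
cv2.imwrite("pics/w2.png",cv2.resize(im,(768,576))[:,:,::-1])
```

```text
[0.54514334 0.03005505 0.16175912] [-3.14151786e+00 -2.88757608e-05  6.33129310e-02] 0.028740978268708056
[277.88069701 218.25738407]
[238.15233104 218.23047514]
[279.46939256 155.54292485]
[237.04745654 155.52128569]
```

View pics/w2.png

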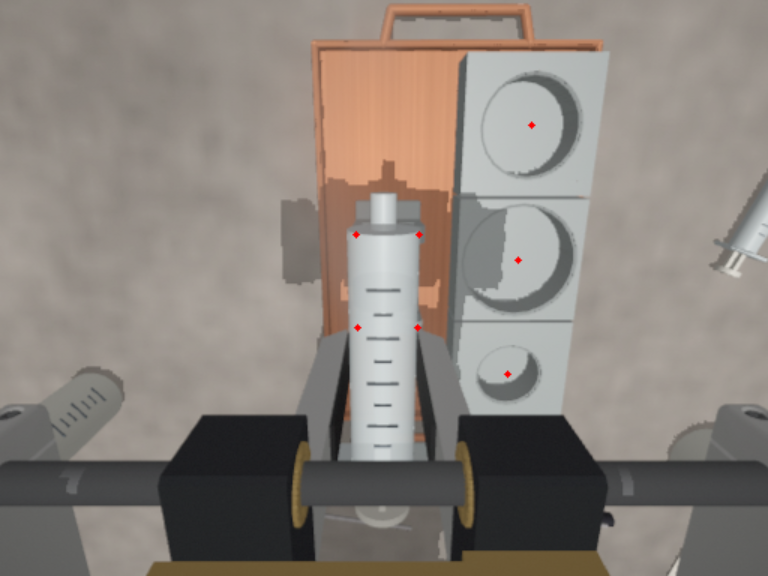

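Request:
jog_arm([
  [-0.001, 0.0045, 0.03, 0, 0, 0, -1],
  [0, 0, 0.03, 0, 0, 0, -1],
  [0, 0, 0.03, 0, 0, 0, -1],
  [0, 0, 0.02, 0, 0, 0, -1],
  [0, 0, 0, 0, 0, 0, -1],
])

```text
time_s: 4.65
ee_pos: [0.5429, 0.0257, 0.0491]
eef_rot: [-3.141, 0.005, 0.063]
force: [-0.9, -0.2, -0.1]
grip_width: 0.0289
grip_force: 12.0
```

Request:
jog_arm([
  [0, 0, 0.005, 0, 0, 0, -1],
  [0, 0, 0.005, 0, 0, 0, -1],
  [0, 0, 0, 0, 0, 0, -1],
])

```text
time_s: 4.95
ee_pos: [0.5444, 0.025, 0.042]
eef_rot: [3.142, -0.0, 0.06]
force: [0.8, -1.0, -0.4]
grip_width: 0.0286
grip_force: 12.0
```

Request:
jog_arm([
  [0, 0, 0.002, 0, 0, 0, -1],
  [0, 0, 0, 0, 0, 0, -1],
  [0, 0, 0, 0, 0, 0, -0.1],
  [0, 0, 0, 0, 0, 0, -0.1],
  [0, 0, 0, 0, 0, 0, -0.1],
])

```text
time_s: 5.45
ee_pos: [0.5442, 0.0248, 0.0398]
eef_rot: [3.142, 0.0, 0.06]
force: [-0.3, 0.1, 0.3]
grip_width: 0.0421
grip_force: 0.0
```

Request:
jog_arm([
  [0, 0, -0.02, 0, 0, 0, -0.1],
  [0, 0, -0.04, 0, 0, 0, -0.1],
  [0, 0, -0.05, 0, 0, 0, -0.1],
  [0, 0, -0.05, 0, 0, 0, -0.1],
  [0, 0, 0, 0, 0, 0, -0.1],
])

```text
time_s: 5.95
ee_pos: [0.5465, 0.0248, 0.2066]
eef_rot: [3.141, -0.011, 0.06]
force: [-0.3, -0.4, 0.0]
grip_width: 0.0426
grip_force: 0.0
```

Request:
jog_arm([
  [-0.0202, -0.0437, 0, 0, 0, 0, 1],
  [-0.0202, -0.0437, 0, 0, 0, 0, 1],
  [-0.0202, -0.0437, 0, 0, 0, 0, 1],
  [-0.0202, -0.0437, 0, 0, 0, 0, 1],
  [-0.0202, -0.0437, 0, 0, 0, 0, 1],
])

```text
time_s: 6.45
ee_pos: [0.4291, 0.2383, 0.1995]
eef_rot: [3.142, 0.0, 0.059]
force: [0.6, 0.5, 0.1]
grip_width: 0.0786
grip_force: 0.0
```

Request:
jog_arm([
  [-0.0202, -0.0437, 0, 0, 0, 0, 1],
  [0, 0, 0, 0, 0, 0, 1],
  [0, 0, 0, 0, 0, 0, 1],
])

```text
time_s: 6.75
ee_pos: [0.4071, 0.2798, 0.1994]
eef_rot: [3.141, 0.0, 0.062]
force: [0.4, 0.2, -0.6]
grip_width: 0.094
grip_force: 0.0
```

Run:
```python
from h import *
m=ctrl.camera_model("wrist");im=ctrl.camera("wrist")
o=ctrl.get_obs();print(o["ee_pos"],o["eef_rot"],o["grip_width"])
print(proj(m,[.408,.279,.136]),proj(m,[.4916,.4155,.09]))
for c,s in blobs(blue(im),60): print(c,s,onplane(m,(s[0]+s[2]/2-.5,s[1]+s[3]/2-.5),.136)[:2],onplane(m,(s[0]+s[2]/2-.5,s[1]+s[3]/2-.5),.09)[:2])
cv2.imwrite("pics/w3.png",im[:,:,::-1])
cv2.imwrite("pics/s3.png",ctrl.camera("scene")[:,:,::-1])
```

```text
[0.40770418 0.27904256 0.19945662] [3.14125471e+00 2.59255938e-04 6.02026178e-02] 0.0938309982730826
[254.99218508 201.75271661] [118.39708373  95.54881872]
[121.56275304  96.07017544] [106  82  32  29 741] [0.49148627 0.39213059] [0.49136854 0.41255671]
[267.99295775 198.07276995] [259 181  18  37 426] [0.41129068 0.2679825 ] [0.39599278 0.26490871]
```

View pics/w3.png

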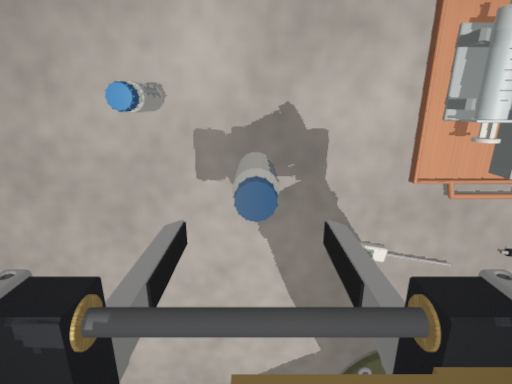

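Request:
jog_arm([
  [0.002, 0.001, 0.04, 0, 0, 0, 1],
  [0, 0, 0.04, 0, 0, 0, 1],
  [0, 0, 0.035, 0, 0, 0, 1],
  [0, 0, 0.023, 0, 0, 0, 0.4],
  [0, 0, 0, 0, 0, 0, -0.1],
])

```text
time_s: 7.35
ee_pos: [0.409, 0.2765, 0.0591]
eef_rot: [3.139, 0.005, 0.058]
force: [0.2, 0.3, 0.2]
grip_width: 0.0812
grip_force: 0.0
```

Request:
jog_arm([
  [0, 0, 0, 0, 0, 0, -1],
  [0, 0, 0, 0, 0, 0, -1],
  [0, 0, 0, 0, 0, 0, -1],
  [0, 0, 0, 0, 0, 0, -1],
], squeeze=18)

```text
time_s: 7.75
ee_pos: [0.4101, 0.2786, 0.0627]
eef_rot: [-3.141, -0.001, 0.06]
force: [-0.3, 3.1, 1.5]
grip_width: 0.0495
grip_force: 1.5
```

Request:
jog_arm([
  [0, 0, -0.02, 0, 0, 0, -1],
  [0, 0, -0.035, 0, 0, 0, -1],
  [0, 0, -0.035, 0, 0, 0, -1],
  [0, 0, -0.02, 0, 0, 0, -1],
  [0, 0, 0, 0, 0, 0, -1],
])

```text
time_s: 8.25
ee_pos: [0.4106, 0.279, 0.1745]
eef_rot: [-3.139, -0.004, 0.06]
force: [-0.1, -0.1, -2.7]
grip_width: 0.048
grip_force: 18.0
```

Request:
jog_arm([
  [0.01, 0.0159, 0, 0, 0, 0, -1],
  [0.0187, 0.0296, 0, 0, 0, 0, -1],
  [0.0187, 0.0296, 0, 0, 0, 0, -1],
  [0.0187, 0.0296, 0, 0, 0, 0, -1],
  [0.0187, 0.0296, 0, 0, 0, 0, -1],
])

```text
time_s: 8.75
ee_pos: [0.5025, 0.1481, 0.1702]
eef_rot: [3.141, 0.002, 0.06]
force: [0.3, -0.3, -2.2]
grip_width: 0.0475
grip_force: 18.0
```

Request:
jog_arm([
  [0.0187, 0.0297, 0, 0, 0, 0, -1],
  [0.0187, 0.0297, 0, 0, 0, 0, -1],
  [0.0187, 0.0297, 0, 0, 0, 0, -1],
  [0.0187, 0.0297, 0, 0, 0, 0, -1],
  [0.0187, 0.0297, 0, 0, 0, 0, -1],
])

```text
time_s: 9.25
ee_pos: [0.6047, 0.0056, 0.1699]
eef_rot: [-3.141, 0.002, 0.06]
force: [-0.2, 1.3, -2.7]
grip_width: 0.0475
grip_force: 18.0
```

Request:
jog_arm([
  [0.0187, 0.0297, 0, 0, 0, 0, -1],
  [0.0187, 0.0297, 0, 0, 0, 0, -1],
  [0.009, 0.0135, 0, 0, 0, 0, -1],
  [0, 0, 0, 0, 0, 0, -1],
  [0, 0, 0, 0, 0, 0, -1],
])

```text
time_s: 9.75
ee_pos: [0.6546, -0.0628, 0.1701]
eef_rot: [-3.141, 0.002, 0.06]
force: [0.4, 0.9, -1.6]
grip_width: 0.0475
grip_force: 18.0
```

Run:
```python
from h import *
im=ctrl.camera("wrist");D=ctrl.camera("side")
o=ctrl.get_obs();print(o["ee_pos"],o["eef_rot"],o["grip_width"],o["force"])
out=np.hstack([cv2.resize(im,(400,300)),cv2.resize(D[100:280,170:410],(400,300))])
cv2.imwrite("pics/w4.png",out[:,:,::-1])
```

```text
[ 0.65468241 -0.06226517  0.17117024] [-3.14127346e+00  9.64432894e-04  6.06130209e-02] 0.04750598653149985 [ 0.31764058  0.81631107 -1.58246288]
```

View pics/w4.png

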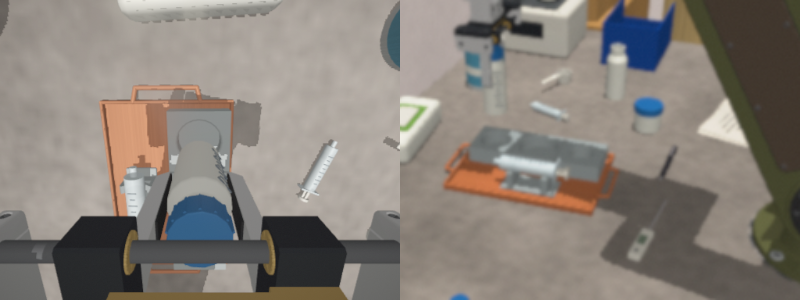

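Request:
jog_arm([
  [0.001, 0, 0.025, 0, 0, 0, -1],
  [0, 0, 0.03, 0, 0, 0, -1],
  [0, 0, 0.025, 0, 0, 0, -1],
  [0, 0, 0.012, 0, 0, 0, -1],
  [0, 0, 0, 0, 0, 0, -1],
])

```text
time_s: 10.35
ee_pos: [0.6554, -0.0624, 0.0785]
eef_rot: [-3.141, 0.002, 0.06]
force: [1.0, 0.2, -2.2]
grip_width: 0.0475
grip_force: 18.0
```

Request:
jog_arm([
  [0, 0, 0.004, 0, 0, 0, -1],
  [0, 0, 0.002, 0, 0, 0, -1],
  [0, 0, 0, 0, 0, 0, -1],
])

```text
time_s: 10.65
ee_pos: [0.6565, -0.0631, 0.0745]
eef_rot: [3.141, -0.001, 0.06]
force: [0.3, 0.2, -1.8]
grip_width: 0.0478
grip_force: 18.0
```

Request:
jog_arm([
  [0, 0, 0.0015, 0, 0, 0, -1],
  [0, 0, 0, 0, 0, 0, -1],
  [0, 0, 0, 0, 0, 0, 0.4],
  [0, 0, 0, 0, 0, 0, 0.4],
  [0, 0, 0, 0, 0, 0, 0.4],
])

```text
time_s: 11.15
ee_pos: [0.6562, -0.0632, 0.0723]
eef_rot: [3.142, 0.0, 0.06]
force: [0.0, 0.3, 0.5]
grip_width: 0.0651
grip_force: 0.0
```

Request:
jog_arm([
  [0, 0, 0, 0, 0, 0, 0.4],
  [0, 0, -0.03, 0, 0, 0, 0.4],
  [0, 0, -0.05, 0, 0, 0, 0.4],
  [0, 0, -0.05, 0, 0, 0, 0.4],
  [0, 0, 0, 0, 0, 0, 0.4],
])

```text
time_s: 11.65
ee_pos: [0.6584, -0.0634, 0.2103]
eef_rot: [3.139, -0.011, 0.06]
force: [0.9, 0.3, -1.0]
grip_width: 0.0655
grip_force: 0.0
```

Run:
```python
from h import *
o=ctrl.get_obs();print(o["ee_pos"],o["eef_rot"],o["grip_width"])
S=ctrl.camera("scene");D=ctrl.camera("side")
for n,im in(("scene",S),("side",D)):
    m=ctrl.camera_model(n)
    for c,s in blobs(blue(im)):
        if s[4]<800: print(n,c,s,[onplane(m,(s[0]+s[2]/2-.5,s[1]+s[3]/2-.5),z)[:2] for z in(.136,.0815,.053)])
```

```text
[ 0.6584152  -0.06344179  0.21027876] [ 3.13916975 -0.01134378  0.05982676] 0.0655435878192316
scene [170.8150289  137.62427746] [163 131  15  14 173] [array([ 0.49840727, -0.22521646]), array([ 0.4239021 , -0.26758567]), array([ 0.38494068, -0.28974204])]
scene [206.60103627 186.93264249] [199 180  16  15 193] [array([ 0.65648663, -0.06324868]), array([ 0.59749217, -0.08972565]), array([ 0.56664186, -0.1035714 ])]
scene [421.48837209 199.11627907] [416 195  12  10  86] [array([0.55988352, 0.39626116]), array([0.49141039, 0.41487117]), array([0.45560334, 0.42460301])]
scene [437.25514403 269.65020576] [429 261  18  18 243] [array([0.74993171, 0.41634668]), array([0.70010605, 0.43692748]), array([0.67405043, 0.44768991])]
scene [432.36458333 298.65625   ] [423 290  20  19 288] [array([0.81774178, 0.40382116]), array([0.77456963, 0.42317295]), array([0.75199337, 0.4332927 ])]
side [226.17647059 158.13235294] [222 154  10   9  68] [array([ 0.65327483, -0.06365505]), array([ 0.69863959, -0.15643511]), array([ 0.72236244, -0.20495312])]
side [318.67407407 163.66666667] [311 159  16  10 135] [array([ 0.35477057, -0.13189914]), array([ 0.37263354, -0.23096666]), array([ 0.38197472, -0.28277261])]
side [205.35353535 282.14141414] [200 277  11  11  99] [array([0.46382249, 0.46011488]), array([0.49173263, 0.41559079]), array([0.50632783, 0.39230755])]
side [121.04812834 288.12299465] [114 281  15  15 187] [array([0.62008597, 0.53591557]), array([0.66239298, 0.49837515]), array([0.68451682, 0.47874392])]
side [144.89320388 301.59708738] [137 294  16  16 206] [array([0.55327746, 0.5488813 ]), array([0.58942926, 0.51253544]), array([0.60833433, 0.49352888])]
```

Request:
jog_arm([
  [-0.0113, -0.0405, 0, 0, 0, 0, 0.4],
  [-0.0113, -0.0405, 0, 0, 0, 0, 0.4],
  [-0.0113, -0.0405, 0, 0, 0, 0, 0.4],
  [-0.0113, -0.0405, 0, 0, 0, 0, 0.4],
  [-0.0113, -0.0405, 0, 0, 0, 0, 0.4],
])

```text
time_s: 12.25
ee_pos: [0.5863, 0.137, 0.2003]
eef_rot: [3.141, 0.003, 0.06]
force: [0.5, 0.3, 0.0]
grip_width: 0.066
grip_force: 0.0
```

Request:
jog_arm([
  [-0.0113, -0.0405, 0, 0, 0, 0, 0.4],
  [-0.0113, -0.0405, 0, 0, 0, 0, 0.4],
  [-0.0113, -0.0405, 0, 0, 0, 0, 0.4],
  [-0.0113, -0.0405, 0, 0, 0, 0, 0.4],
  [-0.0113, -0.0405, 0, 0, 0, 0, 0.4],
])

```text
time_s: 12.75
ee_pos: [0.5179, 0.3356, 0.2003]
eef_rot: [3.14, 0.003, 0.06]
force: [-0.1, 0.1, 0.0]
grip_width: 0.0656
grip_force: 0.0
```

Request:
jog_arm([
  [-0.0113, -0.0405, 0, 0, 0, 0, 0.4],
  [-0.0115, -0.0407, 0, 0, 0, 0, 0.4],
  [0, 0, 0, 0, 0, 0, 0.4],
  [0, 0, 0, 0, 0, 0, 0.4],
])

```text
time_s: 13.15
ee_pos: [0.4908, 0.4143, 0.2002]
eef_rot: [3.14, 0.002, 0.061]
force: [0.8, -0.2, -0.7]
grip_width: 0.0659
grip_force: 0.0
```

Run:
```python
from h import *
m=ctrl.camera_model("wrist");im=ctrl.camera("wrist")
o=ctrl.get_obs();print(o["ee_pos"],o["eef_rot"],o["grip_width"],proj(m,[.4915,.414,.09]))
for c,s in blobs(blue(im),60): print(c,s,onplane(m,(s[0]+s[2]/2-.5,s[1]+s[3]/2-.5),.09)[:2])
```

```text
[0.49141464 0.41350617 0.20074998] [3.14012539e+00 1.89159505e-03 5.99053947e-02] 0.06546723621523139 [254.29923084 187.09849646]
```

```bash
sed -i 's/(98,130,60)/(98,110,25)/' h.py
python3 - <<'E'
from h import *
m=ctrl.camera_model("wrist");im=ctrl.camera("wrist");cv2.imwrite("pics/w5.png",im[60:320,100:412,::-1])
for c,s in blobs(blue(im),60): print(c,s,onplane(m,(s[0]+s[2]/2-.5,s[1]+s[3]/2-.5),.09)[:2])
E
```

```text
[216.81944444  37.29861111] [205  29  24  19 288] [0.63151092 0.45603959]
[254.0492228 186.4507772] [244 174  21  26 386] [0.49264611 0.41360643]
```

View pics/w5.png

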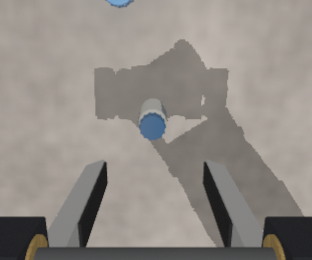

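Request:
jog_arm([
  [0.0005, 0, 0.045, 0, 0, 0, 0.4],
  [0, 0, 0.045, 0, 0, 0, 0.4],
  [0, 0, 0.045, 0, 0, 0, 0.2],
  [0, 0, 0.03, 0, 0, 0, 0],
  [0, 0, 0, 0, 0, 0, -0.2],
])

```text
time_s: 13.75
ee_pos: [0.4908, 0.4114, 0.0328]
eef_rot: [3.137, 0.006, 0.058]
force: [-0.1, 1.0, -0.1]
grip_width: 0.0454
grip_force: 0.0
```

Request:
jog_arm([
  [0, 0, 0, 0, 0, 0, -1],
  [0, 0, 0, 0, 0, 0, -1],
  [0, 0, 0, 0, 0, 0, -1],
  [0, 0, 0, 0, 0, 0, -1],
  [0, 0, 0, 0, 0, 0, -1],
], squeeze=12)

```text
time_s: 14.25
ee_pos: [0.4929, 0.4148, 0.0392]
eef_rot: [-3.14, -0.003, 0.06]
force: [-0.4, 0.7, 7.3]
grip_width: 0.0314
grip_force: 12.0
```

Request:
jog_arm([
  [0, 0, -0.02, 0, 0, 0, -1],
  [0, 0, -0.035, 0, 0, 0, -1],
  [0, 0, -0.035, 0, 0, 0, -1],
  [0, 0, -0.03, 0, 0, 0, -1],
  [0, 0, 0, 0, 0, 0, -1],
])

```text
time_s: 14.75
ee_pos: [0.4934, 0.4152, 0.1627]
eef_rot: [-3.137, -0.007, 0.06]
force: [0.9, 0.8, -0.9]
grip_width: 0.0313
grip_force: 12.0
```

Request:
jog_arm([
  [-0.002, 0.0175, 0, 0, 0, 0, -1],
  [-0.0036, 0.035, 0, 0, 0, 0, -1],
  [-0.0036, 0.035, 0, 0, 0, 0, -1],
  [-0.0036, 0.035, 0, 0, 0, 0, -1],
  [-0.0036, 0.035, 0, 0, 0, 0, -1],
])

```text
time_s: 15.25
ee_pos: [0.4846, 0.2545, 0.1568]
eef_rot: [3.141, 0.001, 0.06]
force: [0.5, -0.9, -0.5]
grip_width: 0.0315
grip_force: 12.0
```

Request:
jog_arm([
  [-0.0036, 0.035, 0, 0, 0, 0, -1],
  [-0.0036, 0.035, 0, 0, 0, 0, -1],
  [-0.0036, 0.035, 0, 0, 0, 0, -1],
  [-0.0036, 0.035, 0, 0, 0, 0, -1],
  [-0.0036, 0.035, 0, 0, 0, 0, -1],
])

```text
time_s: 15.75
ee_pos: [0.4771, 0.0788, 0.157]
eef_rot: [3.142, 0.0, 0.06]
force: [0.5, -0.1, -0.3]
grip_width: 0.0315
grip_force: 12.0
```

Request:
jog_arm([
  [-0.0036, 0.035, 0, 0, 0, 0, -1],
  [-0.0036, 0.035, 0, 0, 0, 0, -1],
  [-0.0036, 0.035, 0, 0, 0, 0, -1],
  [-0.0036, 0.035, 0, 0, 0, 0, -1],
  [-0.0015, 0.014, 0, 0, 0, 0, -1],
])

```text
time_s: 16.25
ee_pos: [0.4705, -0.0767, 0.157]
eef_rot: [3.141, 0.0, 0.058]
force: [0.1, -0.9, -0.7]
grip_width: 0.0314
grip_force: 12.0
```

Request:
jog_arm([
  [0, 0, 0, 0, 0, 0, -1],
  [0, 0, 0, 0, 0, 0, -1],
  [0, 0, 0, 0, 0, 0, -1],
])

```text
time_s: 16.55
ee_pos: [0.471, -0.0734, 0.1572]
eef_rot: [-3.141, 0.0, 0.061]
force: [-1.0, 0.2, -0.6]
grip_width: 0.0313
grip_force: 12.0
```

Run:
```python
from h import *
np.set_printoptions(precision=4,suppress=True)
o=ctrl.get_obs();print(o["ee_pos"],o["eef_rot"],o["force"])
D=ctrl.camera("side");m=ctrl.camera_model("side");W=ctrl.camera("wrist");S=ctrl.camera("scene")
out=np.hstack([cv2.resize(D[110:260,190:390],(400,300),interpolation=2),cv2.resize(W,(400,300))])
cv2.imwrite("pics/w6.png",out[:,:,::-1])
```

```text
[ 0.471  -0.0734  0.1572] [-3.1414  0.0001  0.061 ] [-0.9695  0.1996 -0.5905]
```

View pics/w6.png

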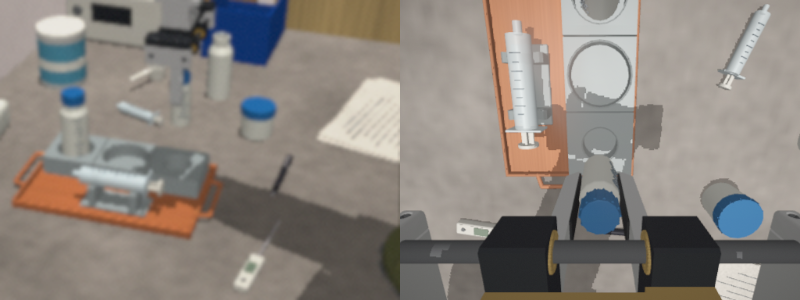

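Request:
jog_arm([
  [0.001, 0.0005, 0.03, 0, 0, 0, -1],
  [0, 0, 0.035, 0, 0, 0, -1],
  [0, 0, 0.03, 0, 0, 0, -1],
  [0, 0, 0.011, 0, 0, 0, -1],
  [0, 0, 0, 0, 0, 0, -1],
])

```text
time_s: 17.2
ee_pos: [0.4717, -0.0745, 0.0507]
eef_rot: [-3.141, 0.002, 0.06]
force: [0.2, -0.6, -0.4]
grip_width: 0.031
grip_force: 12.0
```

Request:
jog_arm([
  [0, 0, 0, 0, 0, 0, -1],
  [0, 0, 0, 0, 0, 0, -1],
])

```text
time_s: 17.4
ee_pos: [0.4728, -0.0751, 0.0527]
eef_rot: [3.141, -0.002, 0.06]
force: [0.7, -0.5, -1.2]
grip_width: 0.0315
grip_force: 12.0
```

Request:
jog_arm([
  [0, 0, 0.002, 0, 0, 0, -1],
  [0, 0, 0.002, 0, 0, 0, -1],
  [0, 0, 0, 0, 0, 0, -1],
  [0, 0, 0, 0, 0, 0, -1],
])

```text
time_s: 17.8
ee_pos: [0.4724, -0.0749, 0.0479]
eef_rot: [3.141, -0.001, 0.06]
force: [-0.2, 1.0, 5.3]
grip_width: 0.0314
grip_force: 12.0
```

Request:
jog_arm([
  [0, 0, 0.002, 0, 0, 0, -1],
  [0, 0, 0, 0, 0, 0, -1],
  [0, 0, 0, 0, 0, 0, -1],
])

```text
time_s: 18.1
ee_pos: [0.4729, -0.0749, 0.0465]
eef_rot: [3.141, -0.003, 0.06]
force: [-1.4, 1.9, 12.2]
grip_width: 0.0316
grip_force: 12.0
```

Request:
jog_arm([
  [0, 0, -0.002, 0, 0, 0, -1],
  [0, 0, 0, 0, 0, 0, 0],
  [0, 0, 0, 0, 0, 0, 0],
  [0, 0, 0, 0, 0, 0, 0],
  [0, 0, 0, 0, 0, 0, 0],
])

```text
time_s: 18.6
ee_pos: [0.4719, -0.075, 0.0472]
eef_rot: [-3.142, 0.0, 0.06]
force: [-0.1, -0.4, -1.0]
grip_width: 0.0466
grip_force: 0.0
```

Request:
jog_arm([
  [0, 0, -0.03, 0, 0, 0, 0],
  [0, 0, -0.04, 0, 0, 0, 0],
  [0, 0, -0.05, 0, 0, 0, 0],
  [0, 0, -0.04, 0, 0, 0, 0],
  [0, 0, 0, 0, 0, 0, 0],
])

```text
time_s: 19.1
ee_pos: [0.4738, -0.0754, 0.2124]
eef_rot: [3.139, -0.008, 0.06]
force: [-0.7, 0.4, -2.0]
grip_width: 0.047
grip_force: 0.0
```

Run:
```python
from h import *
np.set_printoptions(precision=4,suppress=True)
o=ctrl.get_obs();print(o["ee_pos"],o["eef_rot"],o["force"],o["qpos"])
for n in("scene","side","wrist"):
    im=ctrl.camera(n);m=ctrl.camera_model(n)
    for c,s in blobs(blue(im)):
        if s[4]<1500: print(n,s,[onplane(m,(s[0]+s[2]/2-.5,s[1]+s[3]/2-.5),z)[:2] for z in(.0915,.053)])
```

```text
[ 0.4738 -0.0754  0.2124] [ 3.1391 -0.0082  0.0598] [-0.6633  0.3551 -1.9604] [-0.2341  0.1316  1.7091 -0.      1.2924  1.2769]
scene [89  0 16  6 58] [array([-0.6242, -1.1762]), array([-0.745, -1.265])]
scene [112   1   7   5  28] [array([-0.6478, -1.0813]), array([-0.7701, -1.1639])]
scene [121   4   7   4  25] [array([-0.6239, -1.0148]), array([-0.7447, -1.0932])]
scene [135   4   7   4  25] [array([-0.6474, -0.9473]), array([-0.7697, -1.0214])]
scene [145   6   7   5  29] [array([-0.6255, -0.8789]), array([-0.7464, -0.9486])]
scene [159   6   7   5  31] [array([-0.6487, -0.812 ]), array([-0.771 , -0.8774])]
scene [163 131  21  14 242] [array([ 0.4351, -0.2518]), array([ 0.3823, -0.2812])]
scene [225 152   9   8  60] [array([ 0.4704, -0.0745]), array([ 0.4199, -0.0925])]
scene [198 179  18  16 233] [array([ 0.6066, -0.0855]), array([ 0.5648, -0.1043])]
scene [428 261  20  18 261] [array([0.7092, 0.4332]), array([0.6741, 0.4477])]
scene [423 289  20  20 306] [array([0.7814, 0.4197]), array([0.7508, 0.4334])]
side [239  89   7   5  29] [array([ 0.9281, -0.8574]), array([ 0.9745, -0.9664])]
side [256  91   7   5  28] [array([ 0.8317, -0.8571]), array([ 0.8723, -0.9661])]
side [ 291  100   43   42 1004] [array([ 0.4833, -0.5871]), array([ 0.5028, -0.6797])]
side [210 131  21   9  85] [array([ 0.7979, -0.3115]), array([ 0.8365, -0.3875])]
side [211 146  19   5  50] [array([ 0.7472, -0.2046]), array([ 0.7827, -0.2741])]
side [221 154  11   9  84] [array([ 0.692 , -0.1388]), array([ 0.7242, -0.2043])]
side [311 159  17  11 152] [array([ 0.3669, -0.2098]), array([ 0.3794, -0.2796])]
side [277 175   7   6  35] [array([ 0.4671, -0.0752]), array([ 0.4857, -0.1368])]
side [113 281  17  16 201] [array([0.6537, 0.5065]), array([0.6835, 0.48  ])]
side [137 294  17  17 222] [array([0.581, 0.52 ]), array([0.6064, 0.4943])]
wrist [246 178  22  25 404] [array([ 0.468 , -0.0775]), array([ 0.4564, -0.0784])]
```

Run:
```python
from h import *
s,d=[ctrl.camera_model(n) for n in("scene","side")]
print(onplane(s,(112,129),.132),onplane(d,(301,129),.132),onplane(s,(119,168),0.0))
W=ctrl.camera_model("wrist")
```

```text
[ 0.50117064 -0.39378306  0.132     ] [ 0.48281448 -0.39081527  0.132     ] [ 0.50357678 -0.40313183  0.        ]
```

Request:
jog_arm([
  [-0.0204, 0.0401, 0, 0, 0, 0, 1],
  [-0.0204, 0.0401, 0, 0, 0, 0, 1],
  [-0.0204, 0.0401, 0, 0, 0, 0, 1],
  [-0.0204, 0.0401, 0, 0, 0, 0, 1],
  [-0.0204, 0.0401, 0, 0, 0, 0, 1],
])

```text
time_s: 19.75
ee_pos: [0.3807, -0.2823, 0.2056]
eef_rot: [-3.14, 0.002, 0.06]
force: [0.2, -0.4, 0.2]
grip_width: 0.0838
grip_force: 0.0
```

Request:
jog_arm([
  [0, 0, 0, 0, 0, 0, 1],
  [0, 0, 0, 0, 0, 0, 1],
  [0, 0, 0, 0, 0, 0, 1],
])

```text
time_s: 20.05
ee_pos: [0.3823, -0.2803, 0.2063]
eef_rot: [-3.14, 0.001, 0.06]
force: [0.1, 0.4, 0.4]
grip_width: 0.0937
grip_force: 0.0
```

Run:
```python
from h import *
np.set_printoptions(precision=4,suppress=True)
m=ctrl.camera_model("wrist");im=ctrl.camera("wrist")
o=ctrl.get_obs();print(o["ee_pos"],o["eef_rot"],o["grip_width"],proj(m,[.382,-.2815,.062]))
for c,s in blobs(blue(im),60): print(c,s,onplane(m,(s[0]+s[2]/2-.5,s[1]+s[3]/2-.5),.062)[:2])
cv2.imwrite("pics/w7.png",im[:,:,::-1])
```

```text
[ 0.3825 -0.2802  0.2066] [-3.1406  0.0008  0.0611] 0.09379576452079588 [255.4503 179.8803]
[498.3317 106.0967] [ 473   24   39  134 2864] [ 0.4958 -0.5278]
[48.646  88.3794] [ 30  73  38  31 904] [ 0.47   -0.0545]
[254.7099 179.0109] [ 228  153   54   53 2203] [ 0.383  -0.2803]
```

View pics/w7.png

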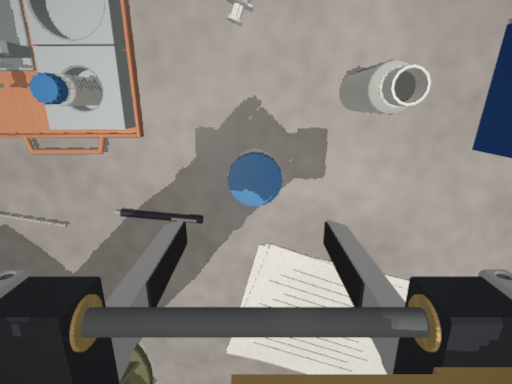

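Request:
jog_arm([
  [0, 0, 0.045, 0, 0, 0, 1],
  [0, 0, 0.045, 0, 0, 0, 1],
  [0, 0, 0.045, 0, 0, 0, 1],
  [0, 0, 0.036, 0, 0, 0, 1],
  [0, 0, 0, 0, 0, 0, 1],
])

```text
time_s: 20.6
ee_pos: [0.3806, -0.2785, 0.0325]
eef_rot: [-3.136, 0.006, 0.062]
force: [-0.3, -0.1, 0.9]
grip_width: 0.0934
grip_force: 0.0
```

Request:
jog_arm([
  [0, 0, 0, 0, 0, 0, 0.6],
  [0, 0, 0, 0, 0, 0, -1],
  [0, 0, 0, 0, 0, 0, -1],
  [0, 0, 0, 0, 0, 0, -1],
  [0, 0, 0, 0, 0, 0, -1],
])

```text
time_s: 21.1
ee_pos: [0.3827, -0.2815, 0.0374]
eef_rot: [3.14, -0.001, 0.06]
force: [-1.0, 1.6, 8.2]
grip_width: 0.0637
grip_force: 12.0
```

Request:
jog_arm([
  [0, 0, 0, 0, 0, 0, -1],
  [0, 0, 0, 0, 0, 0, -1],
])

```text
time_s: 21.3
ee_pos: [0.3826, -0.2815, 0.0374]
eef_rot: [3.141, -0.001, 0.06]
force: [-1.2, 2.1, 8.6]
grip_width: 0.0637
grip_force: 12.0
```

Request:
jog_arm([
  [0, 0, -0.02, 0, 0, 0, -1],
  [0, 0, -0.035, 0, 0, 0, -1],
  [0, 0, -0.04, 0, 0, 0, -1],
  [0, 0, -0.035, 0, 0, 0, -1],
  [0, 0, 0, 0, 0, 0, -1],
])

```text
time_s: 21.8
ee_pos: [0.3835, -0.2824, 0.171]
eef_rot: [3.136, -0.006, 0.06]
force: [1.0, -0.1, -0.9]
grip_width: 0.0636
grip_force: 12.0
```

Request:
jog_arm([
  [0.0108, -0.0112, 0, 0, 0, 0, -1],
  [0.0215, -0.0224, 0, 0, 0, 0, -1],
  [0.0215, -0.0224, 0, 0, 0, 0, -1],
  [0.0215, -0.0224, 0, 0, 0, 0, -1],
  [0.0215, -0.0224, 0, 0, 0, 0, -1],
])

```text
time_s: 22.3
ee_pos: [0.4732, -0.1737, 0.1657]
eef_rot: [-3.141, 0.001, 0.06]
force: [-0.3, -0.4, -0.6]
grip_width: 0.0637
grip_force: 12.0
```

Request:
jog_arm([
  [0.0215, -0.0224, 0, 0, 0, 0, -1],
  [0.0215, -0.0224, 0, 0, 0, 0, -1],
  [0.0215, -0.0224, 0, 0, 0, 0, -1],
  [0.0215, -0.0224, 0, 0, 0, 0, -1],
  [0.0108, -0.0112, 0, 0, 0, 0, -1],
])

```text
time_s: 22.8
ee_pos: [0.5641, -0.0667, 0.1654]
eef_rot: [-3.141, 0.001, 0.061]
force: [-0.0, -0.1, -1.2]
grip_width: 0.0637
grip_force: 12.0
```

Request:
jog_arm([
  [0, 0, 0, 0, 0, 0, -1],
  [0, 0, 0, 0, 0, 0, -1],
  [0, 0, 0, 0, 0, 0, -1],
])

```text
time_s: 23.1
ee_pos: [0.5628, -0.0694, 0.1663]
eef_rot: [3.142, 0.0, 0.059]
force: [-0.2, -1.3, 0.1]
grip_width: 0.0636
grip_force: 12.0
```

Request:
jog_arm([
  [0.001, -0.0005, 0.03, 0, 0, 0, -1],
  [0, 0, 0.035, 0, 0, 0, -1],
  [0, 0, 0.03, 0, 0, 0, -1],
  [0, 0, 0.016, 0, 0, 0, -1],
  [0, 0, 0, 0, 0, 0, -1],
])

```text
time_s: 23.6
ee_pos: [0.5627, -0.0685, 0.0533]
eef_rot: [-3.141, 0.004, 0.059]
force: [-0.6, 0.2, -0.7]
grip_width: 0.0635
grip_force: 12.0
```

Request:
jog_arm([
  [0, 0, 0.002, 0, 0, 0, -1],
  [0, 0, 0, 0, 0, 0, -1],
  [0, 0, 0, 0, 0, 0, -1],
])

```text
time_s: 23.9
ee_pos: [0.5648, -0.0681, 0.0544]
eef_rot: [3.141, -0.002, 0.06]
force: [0.3, 0.2, -0.1]
grip_width: 0.064
grip_force: 12.0
```

Request:
jog_arm([
  [0, 0, 0.002, 0, 0, 0, -1],
  [0, 0, 0, 0, 0, 0, -1],
  [0, 0, 0, 0, 0, 0, -1],
])

```text
time_s: 24.2
ee_pos: [0.5644, -0.0678, 0.0514]
eef_rot: [3.142, -0.0, 0.06]
force: [-0.1, 0.8, -1.0]
grip_width: 0.0639
grip_force: 12.0
```

Request:
jog_arm([
  [0, 0, 0.002, 0, 0, 0, -1],
  [0, 0, 0.001, 0, 0, 0, -1],
  [0, 0, 0, 0, 0, 0, -1],
  [0, 0, 0, 0, 0, 0, -1],
])

```text
time_s: 24.6
ee_pos: [0.5643, -0.0678, 0.0482]
eef_rot: [3.142, 0.0, 0.06]
force: [1.4, 0.3, -1.1]
grip_width: 0.0634
grip_force: 12.0
```

Request:
jog_arm([
  [0, 0, 0.001, 0, 0, 0, -1],
  [0, 0, 0, 0, 0, 0, -1],
  [0, 0, 0, 0, 0, 0, -1],
])

```text
time_s: 24.9
ee_pos: [0.5644, -0.0678, 0.0475]
eef_rot: [3.142, -0.0, 0.06]
force: [-0.5, -0.3, 1.9]
grip_width: 0.0636
grip_force: 12.0
```

Contact; release and lift clear.

Request:
jog_arm([
  [0, 0, 0, 0, 0, 0, 0.7],
  [0, 0, 0, 0, 0, 0, 0.7],
  [0, 0, 0, 0, 0, 0, 0.7],
  [0, 0, 0, 0, 0, 0, 0.7],
])

```text
time_s: 25.3
ee_pos: [0.5643, -0.0678, 0.0472]
eef_rot: [-3.142, 0.0, 0.06]
force: [-0.6, 0.3, 0.6]
grip_width: 0.0798
grip_force: 0.0
```

Request:
jog_arm([
  [0, 0, -0.03, 0, 0, 0, 0.7],
  [0, 0, -0.05, 0, 0, 0, 0.7],
  [0, 0, -0.05, 0, 0, 0, 0.7],
  [0, 0, -0.05, 0, 0, 0, 0.7],
  [-0.05, 0, 0, 0, 0, 0, 0.7],
])

```text
time_s: 25.8
ee_pos: [0.5204, -0.0716, 0.2359]
eef_rot: [3.137, -0.016, 0.061]
force: [0.0, -1.3, 0.1]
grip_width: 0.08
grip_force: 0.0
```

Request:
jog_arm([
  [-0.05, 0, 0, 0, 0, 0, 0.7],
  [0, 0, 0, 0, 0, 0, 0.7],
  [0, 0, 0, 0, 0, 0, 0.7],
])

```text
time_s: 26.1
ee_pos: [0.4643, -0.0739, 0.228]
eef_rot: [3.141, -0.001, 0.059]
force: [0.8, 0.0, 0.5]
grip_width: 0.0797
grip_force: 0.0
```

Run:
```python
from h import *
np.set_printoptions(precision=4,suppress=True)
I={}
for n in("scene","side","wrist"):
    im=ctrl.camera(n);m=ctrl.camera_model(n);I[n]=im
    for c,s in blobs(blue(im)):
        if 40<s[4]<3000 and s[1]>120 or n=="wrist": print(n,s,[onplane(m,(s[0]+s[2]/2-.5,s[1]+s[3]/2-.5),z)[:2] for z in(.136,.0915,.063)])
o=np.zeros((600,800,3),np.uint8)
o[:300,:400]=cv2.resize(I["scene"][110:260,110:310],(400,300),interpolation=2)
o[:300,400:]=cv2.resize(I["side"][110:260,190:390],(400,300),interpolation=2)
o[300:,:400]=cv2.resize(I["wrist"],(400,300))
cv2.imwrite("pics/w8.png",o[:,:,::-1])
```

```text
scene [225 152   9   8  59] [array([ 0.5288, -0.0536]), array([ 0.4704, -0.0745]), array([ 0.433 , -0.0878])]
scene [198 176  35  20 520] [array([ 0.6461, -0.047 ]), array([ 0.5971, -0.0673]), array([ 0.5658, -0.0804])]
scene [428 261  20  18 263] [array([0.7499, 0.4163]), array([0.7092, 0.4332]), array([0.6832, 0.4439])]
scene [423 289  20  20 308] [array([0.8167, 0.4039]), array([0.7814, 0.4197]), array([0.7587, 0.4298])]
side [210 131  21   9  89] [array([ 0.7533, -0.2237]), array([ 0.7979, -0.3115]), array([ 0.8265, -0.3677])]
side [221 154  11   9  85] [array([ 0.6549, -0.0631]), array([ 0.692 , -0.1388]), array([ 0.7158, -0.1873])]
side [244 175  18  12 187] [array([0.5186, 0.0417]), array([ 0.5455, -0.0262]), array([ 0.5628, -0.0696])]
side [113 281  17  16 199] [array([0.6192, 0.537 ]), array([0.6537, 0.5065]), array([0.6758, 0.4869])]
side [137 294  17  17 224] [array([0.5516, 0.5496]), array([0.581, 0.52 ]), array([0.5998, 0.501 ])]
wrist [ 240   67   44   55 1484] [array([ 0.5592, -0.0749]), array([ 0.5606, -0.0758]), array([ 0.5616, -0.0764])]
wrist [250 167  19  25 347] [array([ 0.4804, -0.0777]), array([ 0.4689, -0.079 ]), array([ 0.4615, -0.0799])]
```

View pics/w8.png

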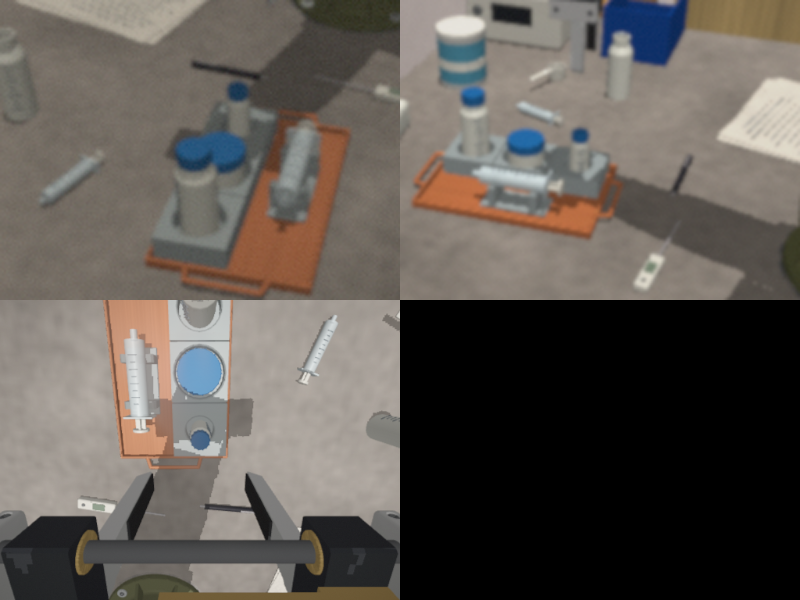

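Run:
```python
from h import *
m=ctrl.camera_model("wrist")
a,b=onplane(m,(175.4,50),.05),onplane(m,(177,150),.05);print(a,b,(a+b)/2)
print(ctrl.hand_in())
```

```text
[0.60352134 0.02414936 0.05      ] [0.48944266 0.02445439 0.05      ] [0.546482   0.02430188 0.05      ]
the job is handed in; nothing more can be done
None
```

The tray is made up and handed in at about 26 s: the last images show both capped bottles and the pot upright in their sockets and the large syringe in its rest, with the open bottle and small syringe left untouched; the hand-in returned no verdict.

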